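# Slide a steel test block along the rail into the stage's corner pocket

## Robot

A 6-joint arm with a two-finger parallel gripper is mounted at the origin on the work surface. World frame = base frame: x ahead of the robot, y to its left, z up, the work surface at z = 0. Lengths are in mm, angles in rad, forces in N, time in s.
With the tool pointing down it reaches from about 350 to 975 mm from the base axis. Payload 7.1 kg.
Tool frame: the origin (TCP) lies midway between the tips of the shut fingers; the grasp point (between the pads) lies 19 mm behind it (ctrl.hold_point_z is the distance from the TCP to the grasp point, in mm); x points along the fingers, y is the direction in which the jaws open and shut, and the axes are right-handed (so a half turn about x gives the same grasp; the last joint's range is limited). The gripper opens to 88 mm and grips with 3 to 60 N. Pads are 20 mm wide; open, the fingers measure 115 mm over their backs; the gripper's body (75 mm by 178 mm) begins 61 mm behind the grasp point.
Start: joints at [1.105, 0.423, 1.63, -0, 1.089, -0.019], TCP at [270.019, 563.644, 190.075] pointing down, gripper open.
Joint ranges: [-3, 3], [-0.9, 2.11], [0.09, 2.58], [-1.31, 4.45], [0.11, 2.69], [-2.54, 2.54]. Speed limits (rad/s): [2.39, 2.39, 3.01, 3.14, 3.14, 3.14].

## Interface

Orientations are given as a rotation vector (axis times angle).
In Python, from workcell import ctrl, get_image, calibration gives the robot as it stands.
- The arm moves only by the tool move_arm, never from a script. Its argument "rows" is a list of rows, each a list of 5 numbers: the shift along the world's x, y, z in mm, then the turn about the world's z in rad, then the closure, from -1 (fully open) to 1 (shut). In form: [[tx, ty, tz, roll, jaw], ...]. A call has 1 to 12 rows; each row is the pose to reach, as a shift and turn from the pose measured when the call began; what a row does not reach only later rows make up. A row lasts 1/8 s, in which the tool goes at most 62.5 mm and 10.7 degrees, less where a joint would pass 70% of its speed; a pose out of reach is approached as far as the arm can. A call with a gripper value outside its range is refused whole. The fingers move at their own pace and stop on an object; the grip force is fixed at half the most. Time passes only in rows, so rows that repeat a pose let the fingers close. It gives the time, the measured TCP pose, the force and the opening at its end, in the units of the state.
- ctrl.get_obs(): the state, without advancing time (a new reading comes with each control period).
- get_image(name): name is "scene" or "top"; returns the picture (420x560x3 uint8, blue, green, red); there is no depth.
- calibration(name): a dict with "fx", "fy", "cx", "cy" (pixels), "D" ([k1, k2, p1, p2, k3] as OpenCV has them; the pictures are not rectified), "view" (4x4, takes a point from world to camera coordinates). Camera axes: x right, y up, looking along -z (the intrinsics and any distortion apply to the point x, -y, -z); pixel columns grow to the right and rows downward; lengths in mm; the calibration is good to about 2 mm. A picture is of the moment at which its call begins. calibration takes no time and is no camera call.
- ctrl.close_job(): hands the job in, once; it reports no verdict.
The state is a dict: "t": time; "qpos": joint angles; "qvel": joint speeds; "joint_torque": joint torques, N m; "ee_pos": TCP position; "orientation": TCP orientation; "ft_force": force on the tool from outside, world axes, zero at the start; "moment": the same for the moment, N m; "width": finger opening in mm.
Only numpy, scipy, OpenCV 4.12 (cv2) and the standard library are available. Lean on these libraries where they do the work, as an engineer would, in place of code of your own. Each camera call takes 0.05 s, during which the arm holds its last target.

## Task

On the black positioning stage of the hardness tester, push the rectangular steel test block flush against the long rail, then, keeping it against the rail, slide it along into the corner pocket until it sits square and fully home against both the rail and the end stop. Only push or press it with the fingers: it must stay flat on the plate and never be lifted. Leave the round things around it where they are and take the hand away at the end.

Things in the scene. Friction and masses are not known exactly. Their poses are not given: they have to be found in the camera images.
- stage: Fixed black positioning stage, top plate 160 mm (its x) by 300 mm (its y). Origin: centre of its underside, on the table; the plate's flat top is 40 mm above. x points from its open side to the rail, y along the rail to the pocket end. Two micrometer heads stick out 18 mm above the table: 80 mm beyond the -y end (at x = 20 mm) and 75 mm beyond the -x side (at y = -50 mm).
- rail (a point): Middle of the rail's inner face, at plate height (stage x = 55, y = 0, z = 40 mm). The rail is a straight aluminium bar along the whole +x edge of the plate, 20 mm thick, 10 mm high above the plate.
- end_stop (a point): Foot of the end stop's inner face where it meets the rail, at the corner (stage x = 55, y = 130, z = 40 mm). The stop is an aluminium bar, 10 mm high, square to the rail, 20 mm thick, from the rail to stage x = -11 mm.
- cheek (a point): Mouth edge of the short cheek at plate height (stage x = 15, y = 100, z = 40 mm). The cheek, aluminium, 12 mm thick, 10 mm high, closes the pocket's third side: inner face x = 15 mm from here to the end stop, 40 mm from the rail. A slanting lead-in continues it, widening the mouth to about stage x = 4, y = 81 mm. The mouth faces stage -y.
- pocket_seat (a point): Where the centre of the block's underside lies when the block is fully home in the pocket: on the plate top, at stage x = 37 mm, y = 105 mm, z = 40 mm; axes parallel to the stage's.
- block: Loose steel block, 36 mm (its x) by 50 mm (its y) by 15 mm high, about 0.2 kg (varies), flat on the plate away from the rail, turned up to 0.45 rad against it. Origin: centre of its underside. Home with x and y parallel to the stage's (long side along the rail). Friction is fairly high: when askew it may jam on a corner, off its middle it turns; two fingertips side by side turn it square.
- puck: Bystander: round grey resin-mounted specimen, 30 mm across, 22 mm high, a small steel spot on top, loose on the plate near its open (-x) edge, at the pocket's half. Origin: centre of its underside.
- loupe: Bystander: round black eyepiece loupe, 38 mm across, 40 mm high, loose, standing on the table beside the stage. Origin: centre of its underside.
- disc: Bystander: round steel reference block, 60 mm across, 12 mm high, loose, lying on the table beside the stage. Origin: centre of its underside.
Not all that is in view belongs to the job. Leave any brown or orange look-alike of the block alone.

How it is judged (in metres and radians):
On the way, in this order (a step that is already met when the one before it is completed fails the run):
1. the block lies flush against the rail (within 3 mm and 0.07 rad), still more than 60 mm short of home (x of block in the frame of pocket_seat between -0.003 and 0.003 m and angle between the x axis of block and the x axis of stage, either way round below 0.07 rad and y of block in the frame of pocket_seat below -0.06 m), for 0.1 s.
2. on its way, 15 to 45 mm short of home, it is still against the rail (within 3 mm and 0.07 rad) (x of block in the frame of pocket_seat between -0.003 and 0.003 m and angle between the x axis of block and the x axis of stage, either way round below 0.07 rad and y of block in the frame of pocket_seat between -0.045 and -0.015 m).
At the end, for the whole second after the job is handed in: The block lies flat and still in the corner pocket, within 2.5 mm of touching both the rail and the end stop, and square to them within 0.06 rad (x of block in the frame of pocket_seat between -0.0025 and 0.0025 m and y of block in the frame of pocket_seat between -0.0025 and 0.0025 m and z of block in the frame of pocket_seat between -0.003 and 0.003 m and angle between the x axis of block and the x axis of stage, either way round below 0.06 rad and angle between block's own z axis and vertical below 0.05 rad and linear speed of block below 0.005 m/s).
It fails at once if the block is lifted more than 6 mm off the plate, or falls more than 6 mm below it (z of block in the frame of pocket_seat above 0.006 m or z of block in the frame of pocket_seat below -0.006 m).
It fails at once if the block is tipped by more than 0.2 rad (angle between block's own z axis and vertical above 0.2 rad).
It fails at once if the puck is moved more than 10 mm (distance of puck from where it was at the start of the episode above 0.01 m).
It fails at once if the loupe is moved more than 10 mm (distance of loupe from where it was at the start of the episode above 0.01 m).
It fails at once if the disc is moved more than 10 mm (distance of disc from where it was at the start of the episode above 0.01 m).
It also fails if it takes over 48 s, if anything falls off the work surface, if the arm or the gripper's body presses on something with over 40 N, if the wrist force passes 120 N, or if a joint passes its speed limit or range.

## Working session

There is one attempt and no reset: what is moved stays moved. The work goes in short steps, Python scripts to look and compute and a tool call to move; the robot and the scene stay as the last step left them, time stands still between calls to the robot, and variables do not carry over. Pictures are saved under pics/ and viewed, and the job is handed in when it is done.

Besides the shell and the picture viewer there is one more tool, called after "Call:" as name(argument=value, ...) on one line, values as JSON. move_arm: Moves the arm, as the interface text tells. Its arguments: {"type":"object","properties":{"rows":{"type":"array"}},"required":["rows"]}

```bash
mkdir -p pics; ls; python3 - <<'E'
from workcell import ctrl,get_image,calibration
import cv2
for n in("scene","top"):
    im=get_image(n);cv2.imwrite(f"pics/{n}0.png",im);c=calibration(n);print(n,c)
print(ctrl.get_obs(),ctrl.hold_point_z)
E
```

```text
pics
scene {'fx': 458.6439762278007, 'fy': 458.6439762278007, 'cx': 274.3261380077431, 'cy': 211.08691744891343, 'D': array([-0.14696753,  0.        ,  0.        ,  0.        ,  0.        ]), 'view': array([[ 8.26613123e-01,  5.62759842e-01,  3.47925813e-03,
        -4.22657923e+02],
       [-4.26537127e-01,  6.22464605e-01,  6.56204157e-01,
         1.48465710e+02],
       [ 3.67119633e-01, -5.43911000e-01,  7.54575377e-01,
        -1.20120590e+03],
       [ 0.00000000e+00,  0.00000000e+00,  0.00000000e+00,
         1.00000000e+00]])}
top {'fx': 383.26431513463126, 'fy': 383.26431513463126, 'cx': 273.41743813356334, 'cy': 208.8733725293463, 'D': array([-0.03871221,  0.        ,  0.        ,  0.        ,  0.        ]), 'view': array([[-3.97972976e-02, -9.99195388e-01, -4.97503468e-03,
         6.35272133e+01],
       [ 9.76271320e-01, -3.99439617e-02,  2.12835122e-01,
        -4.69020405e+02],
       [-2.12862595e-01,  3.61327902e-03,  9.77075463e-01,
        -6.01123179e+02],
       [ 0.00000000e+00,  0.00000000e+00,  0.00000000e+00,
         1.00000000e+00]])}
{'t': 0.1, 'qpos': array([ 1.10499374e+00,  4.23763933e-01,  1.63058492e+00, -7.68015594e-06,
        1.08859403e+00, -1.89993659e-02]), 'qvel': array([ 0.00105957, -0.00016817, -0.0027443 ,  0.00224064,  0.00039909,
       -0.00013743]), 'joint_torque': array([-1.20236906e-03, -5.45615387e+01, -2.74325645e+01,  6.44520507e-02,
        1.87955640e-02, -5.49627919e-05]), 'ee_pos': array([269.79281449, 563.1810004 , 189.39102173]), 'orientation': array([ 0.34936396,  1.54256695, -0.35143966]), 'ft_force': array([-0.13778306, -0.02561874, -0.13856646]), 'moment': array([-0.04595944,  0.03064202, -0.01687401]), 'width': 87.88179159839355} 18.700000000000003
```

View pics/top0.png

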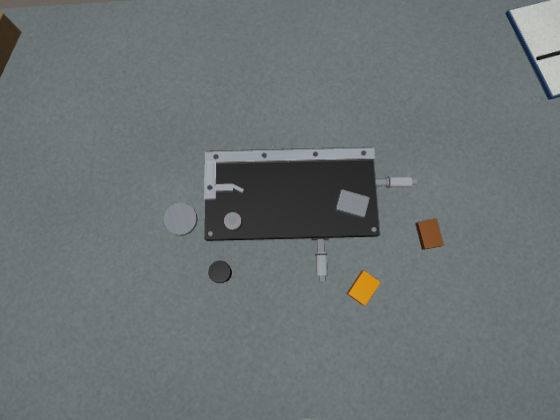

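View pics/scene0.png

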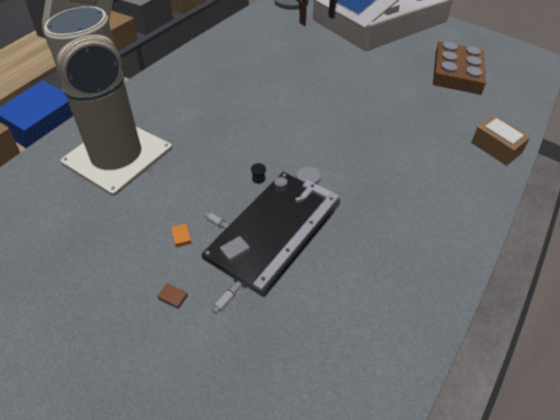

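The top view shows:
- The black stage, with the rail along its top edge (205–375, 155) and the pocket at the left (215, 175).
- The grey block at (352, 203), the puck at (232, 220), the disc at (180, 219) and the loupe at (220, 271).
- Brown (430, 234) and orange (364, 288) look-alikes on the table, which I'll leave alone.

The grey metallic block lying on the plate fits the description. I'll confirm it in an enlarged crop.

```bash
cat > h.py <<'E'
import numpy as np,cv2
from workcell import ctrl,get_image,calibration
from scipy.optimize import least_squares
def proj(P,n):
    c=calibration(n);P=np.atleast_2d(P).astype(float);V=c["view"]
    q=P@V[:3,:3].T+V[:3,3]; q=q*[1,-1,-1]
    K=np.array([[c["fx"],0,c["cx"]],[0,c["fy"],c["cy"]],[0,0,1]])
    return cv2.projectPoints(q.reshape(-1,1,3),np.zeros(3),np.zeros(3),K,np.asarray(c["D"]))[0].reshape(-1,2)
def unproj(uv,z,n):
    c=calibration(n);V=c["view"];K=np.array([[c["fx"],0,c["cx"]],[0,c["fy"],c["cy"]],[0,0,1]])
    p=cv2.undistortPoints(np.array(uv,float).reshape(-1,1,2),K,np.asarray(c["D"])).reshape(-1,2)
    d=np.c_[p[:,0],-p[:,1],-np.ones(len(p))]@V[:3,:3]; o=-V[:3,:3].T@V[:3,3]
    return o+d*((z-o[2])/d[:,2])[:,None]
def st2w(P,s): # s=x,y,th
    P=np.atleast_2d(P).astype(float);c,k=np.cos(s[2]),np.sin(s[2])
    return np.c_[s[0]+c*P[:,0]-k*P[:,1],s[1]+k*P[:,0]+c*P[:,1],P[:,2]]
def crop(n,x0,y0,x1,y1,k,fn,im=None):
    im=get_image(n) if im is None else im
    cv2.imwrite(fn,cv2.resize(im[y0:y1,x0:x1],None,fx=k,fy=k,interpolation=cv2.INTER_CUBIC))
E
python3 - <<'E'
from h import *
im=cv2.imread("pics/top0.png");crop("top",195,140,395,245,4,"pics/c1.png",im)
im=cv2.imread("pics/scene0.png");crop("scene",190,155,350,305,4,"pics/c2.png",im)
E
```

```text
(no output)
```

View pics/c1.png

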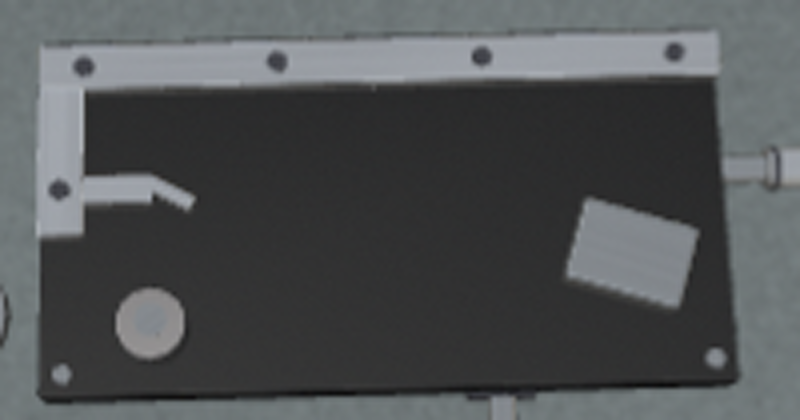

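View pics/c2.png

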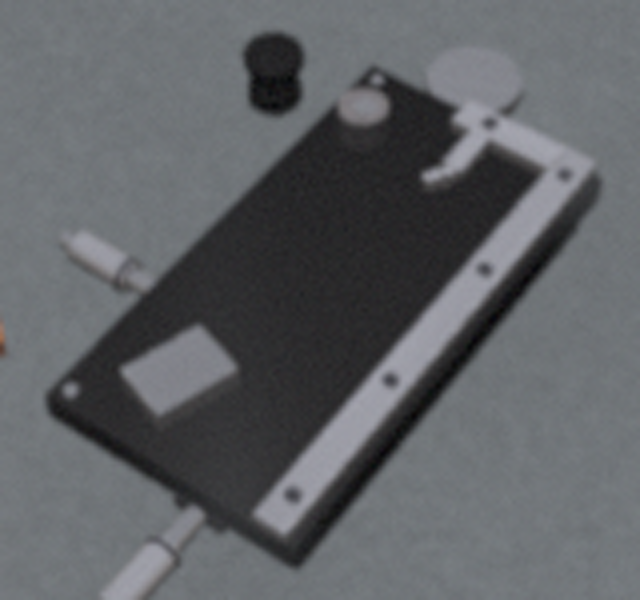

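```bash
cat > fit.py <<'E'
from h import *
T=[((75,150,50),(40,45)),((75,-150,50),(718,32)),((55,-150,50),(719,76)),((55,130,50),(84,88)),((-11,150,50),(38,237)),((-11,130,50),(82,234)),((-80,150,40),(42,391)),((-80,-150,40),(737,378)),((15,100,50),(152,178))]
S=[((75,150,50),(597,165)),((55,-150,50),(253,517)),((75,-150,50),(283,537)),((-11,130,50),(453,118)),((-80,-150,40),(48,400)),((-80,150,40),(375,66)),((55,130,50),(541,170))]
def pix(L,o): return (np.array([b for a,b in L],float)+.5)/4-.5+o
Tp,Sp=pix(T,[195,140]),pix(S,[190,155]);TP=np.array([a for a,b in T]);SP=np.array([a for a,b in S])
def r(p,k):
    a=(proj(st2w(TP,p),"top")-Tp); b=(proj(st2w(SP,p),"scene")-Sp)
    return np.r_[a.ravel()*(k!=2),b.ravel()*(k!=1)]
g=unproj([[291,196]],40,"top")[0]
for k in(0,1,2):
    s=least_squares(r,[g[0],g[1],0],args=(k,),loss="soft_l1"); print(k,s.x,np.abs(s.fun).max());print(np.round(s.fun.reshape(-1,2),1).tolist())
BT=pix([(0,(587,197)),(0,(698,231)),(0,(678,309)),(0,(566,276))],[195,140])
BS=pix([(0,(201,324)),(0,(238,371)),(0,(157,416)),(0,(120,372))],[190,155])
for n,B in(("top",BT),("scene",BS)):
    w=unproj(B,55,n); c=w.mean(0); print(n,c,np.linalg.norm(np.diff(np.r_[w,w[:1]],axis=0),axis=1)); print(np.round(w,1).tolist())
for n,u,z in(("puck",(150,323),62),):
    print(n,unproj(pix([(0,u)],[195,140]),z,"top"))
print(unproj([[180,219]],12,"top"),unproj([[220,270]],40,"top"),unproj([[402,182],[322,270]],18,"top"))
E
python3 fit.py
```

```text
0 [ 5.02544827e+02  1.32936022e+01 -1.70183678e-02] 2.633126949554935
[[-0.1, 0.5], [0.1, -0.1], [0.8, -0.4], [0.1, 0.2], [-0.5, -0.2], [0.2, 0.3], [-1.0, 2.1], [1.1, 1.2], [0.1, -0.7], [0.7, -0.1], [0.2, 0.1], [1.0, 0.2], [0.1, 1.0], [-0.6, -0.6], [-0.1, 0.2], [2.6, 0.2]]
1 [ 5.03021014e+02  1.34209831e+01 -1.73500024e-02] 1.7549466232163127
[[-0.2, 0.2], [0.0, -0.3], [0.7, -0.6], [-0.0, -0.0], [-0.5, -0.5], [0.1, 0.0], [-1.1, 1.8], [1.0, 0.9], [0.1, -1.0], [0.0, 0.0], [0.0, 0.0], [0.0, 0.0], [0.0, 0.0], [-0.0, -0.0], [0.0, 0.0], [0.0, 0.0]]
2 [ 5.01571456e+02  1.30462703e+01 -1.49520125e-02] 2.1300083999864228
[[-0.0, 0.0], [0.0, 0.0], [0.0, -0.0], [0.0, 0.0], [-0.0, 0.0], [0.0, 0.0], [-0.0, 0.0], [0.0, 0.0], [0.0, -0.0], [0.2, -0.3], [-0.1, -0.1], [0.7, 0.1], [-0.4, 0.9], [-1.0, -0.7], [-0.7, 0.1], [2.1, 0.0]]
top [475.16484996 -90.14437427  55.        ] [49.10605874 35.32074842 48.84076667 36.01511834]
[[500.5, -72.9, 55.0], [483.6, -119.0, 55.0], [450.2, -107.4, 55.0], [466.4, -61.3, 55.0]]
scene [473.90207954 -90.4772905   55.        ] [36.5848554  48.72754675 34.26621191 50.8063548 ]
[[465.0, -60.1, 55.0], [499.0, -73.8, 55.0], [482.0, -119.5, 55.0], [449.6, -108.5, 55.0]]
puck [[451.99428898 113.91462267  62.        ]]
[[467.8557153  213.15980475  12.        ]] [[372.47742286 138.08697383  40.        ]] [[ 518.78243626 -191.4898272    18.        ]
 [ 366.77596268  -35.20439032   18.        ]]
```

The crop confirms it: the grey metallic block with corners at crop (587,197), (698,231), (678,309) and (566,276) lies on the plate. Both cameras agree on its position to about 1 mm. Next I'll work out the tool axes and the first target.

```bash
python3 - <<'E'
from h import *
from scipy.spatial.transform import Rotation as R
s=[502.7,13.3,-.017]
o=ctrl.get_obs();M=R.from_rotvec(o["orientation"]).as_matrix();print(M.round(3)); print("jaw angle",np.arctan2(M[1,1],M[0,1]))
for n,p in(("A",(-72,-104,46)),("rail",(55,0,40)),("seat",(37,105,40))): print(n,st2w(p,s))
b=np.array([474.6,-90.3])-s[:2];c,k=np.cos(s[2]),np.sin(s[2]);print("block st",c*b[0]+k*b[1],-k*b[0]+c*b[1])
print(proj([0,0,0],"scene"))
E
```

```text
[[-0.001  0.432  0.902]
 [-0.001  0.902 -0.432]
 [-1.    -0.001 -0.   ]]
jaw angle 1.1239966813418065
A [[428.94248891 -89.46103132  46.        ]]
rail [[557.69205269  12.36504504  40.        ]]
seat [[541.47956765 117.65585816  40.        ]]
block st -26.33482447769573 -104.06270715164466
[[116.2457438  155.55851808]]
```

Call:
move_arm(rows=[[14,-58,0,0.1,0.545],[28,-116,0,0.2,0.545],[42,-174,0,0.3,0.545],[56,-232,0,0.43,0.545],[70,-290,0,0.43,0.545],[84,-348,0,0.43,0.545],[98,-406,0,0.43,0.545],[112,-464,0,0.43,0.545],[126,-522,0,0.43,0.545],[140,-580,-20,0.43,0.545],[154,-640,-50,0.43,0.545],[155,-652,-90,0.43,0.545]])

```text
t: 1.6
ee_pos: [426.7, -92.0, 99.4]
orientation: [0.014, 1.567, -0.018]
ft_force: [-0.1, 0.3, -1.3]
width: 19.8
```

Call:
move_arm(rows=[[0,0,0,0,0.545],[0,0,0,0,0.545]])

```text
t: 1.85
ee_pos: [426.9, -91.6, 100.1]
orientation: [0.014, 1.567, -0.018]
ft_force: [-0.3, 0.1, 0.7]
width: 20.0
```

```bash
python3 - <<'E'
from h import *
from scipy.spatial.transform import Rotation as R
o=ctrl.get_obs();M=R.from_rotvec(o["orientation"]).as_matrix();print(o["t"],o["ee_pos"],o["width"],o["qpos"],"jaw",np.arctan2(M[1,1],M[0,1]))
crop("top",195,140,395,290,4,"pics/c3.png")
E
```

```text
1.85 [426.94629609 -91.58176891 100.09722996] 19.993046809954432 [-0.23744452  0.29404851  2.10256784 -0.00210505  0.74048776 -1.78653655] jaw 1.5506378559962064
```

View pics/c3.png

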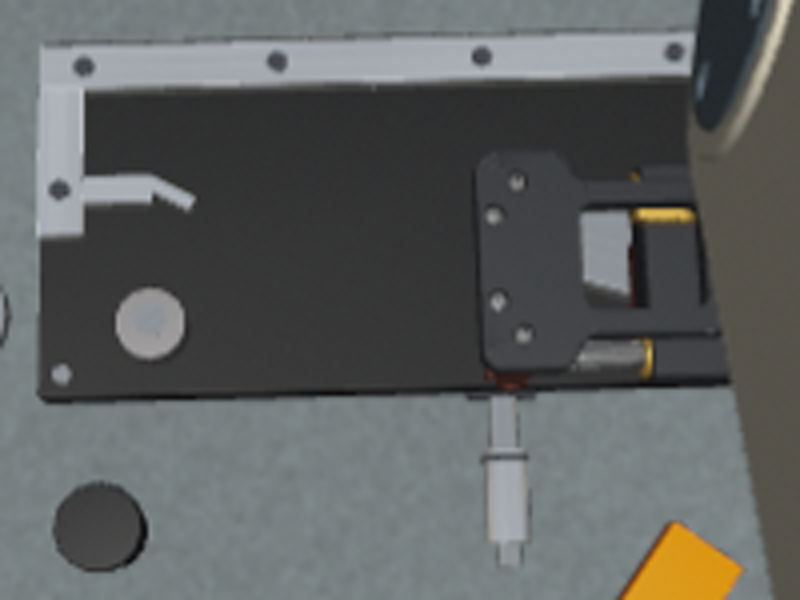

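Call:
move_arm(rows=[[0,0,-25,0,0.545],[0,0,-45,0,0.545],[0,0,-54,0,0.545],[0,0,-55,0,0.545],[5,0,-55,0,0.545],[10,0,-55,0,0.545],[15,0,-55,0,0.545],[19,0,-55,0,0.545],[23,0,-55,0,0.545],[27,0,-55,0,0.545],[31,0,-55,0,0.545],[35,-1,-55,0,0.545]])

```text
t: 3.4
ee_pos: [462.6, -92.4, 45.5]
orientation: [0.013, 1.565, -0.017]
ft_force: [0.4, -0.6, 0.1]
width: 20.1
```

```bash
python3 - <<'E'
from h import *
crop("scene",190,155,350,305,4,"pics/c4.png")
E
```

```text
(no output)
```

View pics/c4.png

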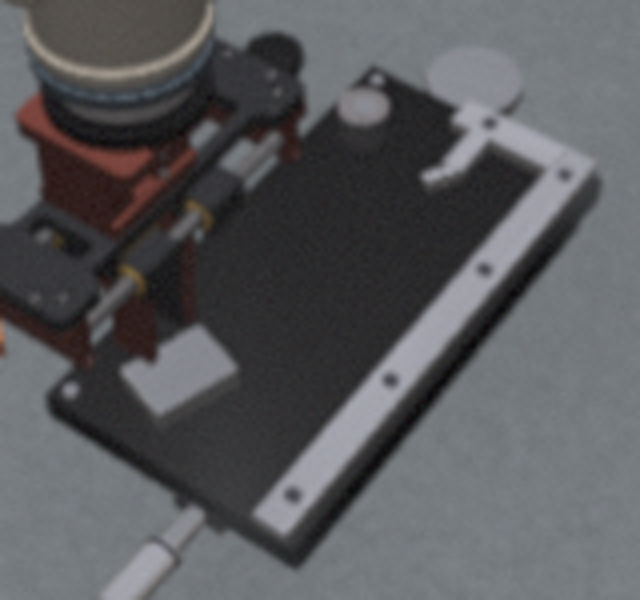

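```bash
python3 - <<'E'
from h import *
o=ctrl.get_obs();p=o["ee_pos"];print(p,o["ft_force"])
f=lambda P:((proj(P,"scene")-[190,155]+.5)*4-.5).round(0).tolist()
for dy in(10,24,-10,-24): print(dy,f([p+[0,dy,0]]),f([p+[10,dy,0]]),f([p+[-10,dy,0]]),f([p+[0,dy,60]]))
E
```

```text
[463.28435469 -92.57489497  45.63032985] [ 0.08631642  0.12612915 -0.14221496]
10 [[173.0, 362.0]] [[189.0, 370.0]] [[158.0, 353.0]] [[165.0, 289.0]]
24 [[190.0, 344.0]] [[205.0, 353.0]] [[175.0, 335.0]] [[183.0, 271.0]]
-10 [[150.0, 387.0]] [[165.0, 396.0]] [[134.0, 378.0]] [[140.0, 315.0]]
-24 [[133.0, 406.0]] [[148.0, 415.0]] [[118.0, 397.0]] [[123.0, 334.0]]
```

```bash
python3 - <<'E'
from h import *
im=get_image("scene");crop("scene",205,210,265,270,10,"pics/c5.png",im)
E
```

```text
(no output)
```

View pics/c5.png

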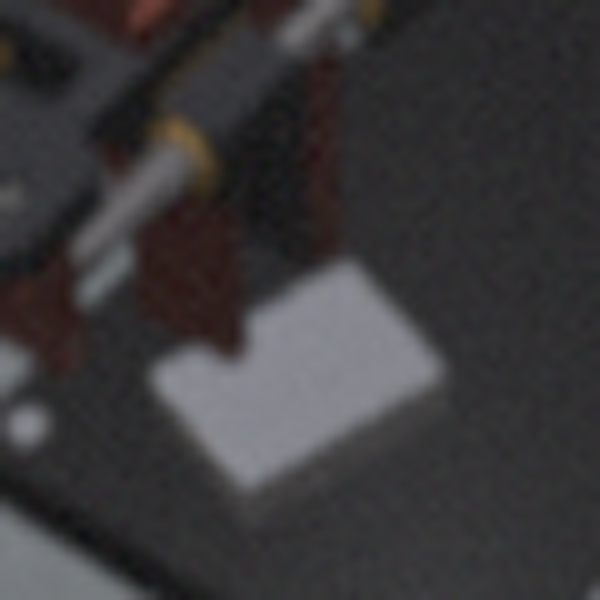

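The red finger's lower edge overlaps the block's top at crop (235,355), so the tips look higher than I assumed. I'll back off and look at them against the bare plate.

Call:
move_arm(rows=[[0,25,0,0,0.545],[0,55,0,0,0.545],[0,70,0,0,0.545],[0,70,0,0,0.545]])

```text
t: 4.0
ee_pos: [462.9, -22.0, 45.6]
orientation: [0.011, 1.565, -0.016]
ft_force: [0.0, 0.1, 0.3]
width: 19.5
```

```bash
python3 - <<'E'
from h import *
o=ctrl.get_obs();p=o["ee_pos"];print(p,o["ft_force"])
im=get_image("scene");crop("scene",205,180,285,250,9,"pics/c6.png",im)
f=lambda P:((proj(P,"scene")-[205,180]+.5)*9-.5).round(0).tolist()
for dy in(10,24,-10,-24): print(dy,f([p+[0,dy,0]]),f([p+[10,dy,0]]),f([p+[-10,dy,0]]),f([p+[0,dy,60]]))
crop("top",195,140,395,290,4,"pics/c7.png")
E
```

```text
[462.91247767 -21.95245012  45.61288128] [0.02196938 0.05450095 0.34829104]
10 [[434.0, 394.0]] [[468.0, 412.0]] [[400.0, 376.0]] [[425.0, 228.0]]
24 [[468.0, 357.0]] [[502.0, 375.0]] [[434.0, 339.0]] [[461.0, 190.0]]
-10 [[384.0, 448.0]] [[418.0, 466.0]] [[351.0, 429.0]] [[373.0, 282.0]]
-24 [[349.0, 486.0]] [[383.0, 505.0]] [[315.0, 467.0]] [[336.0, 321.0]]
```

View pics/c6.png

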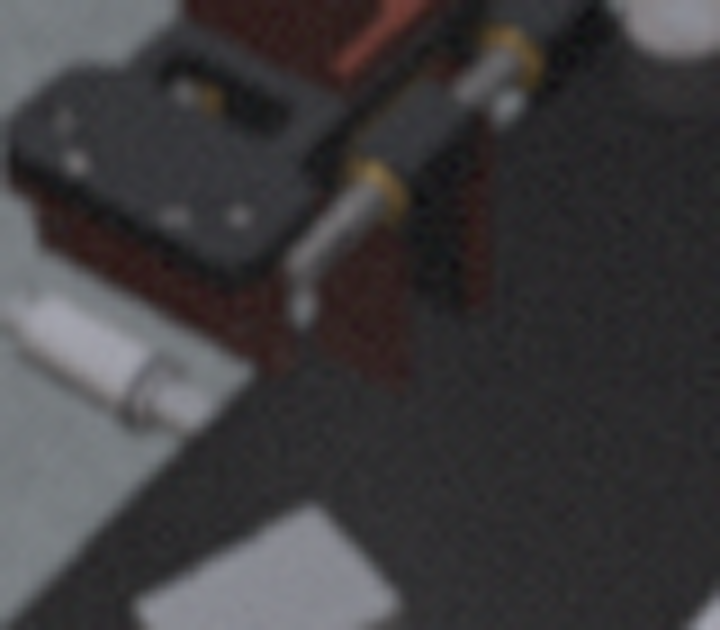

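View pics/c7.png

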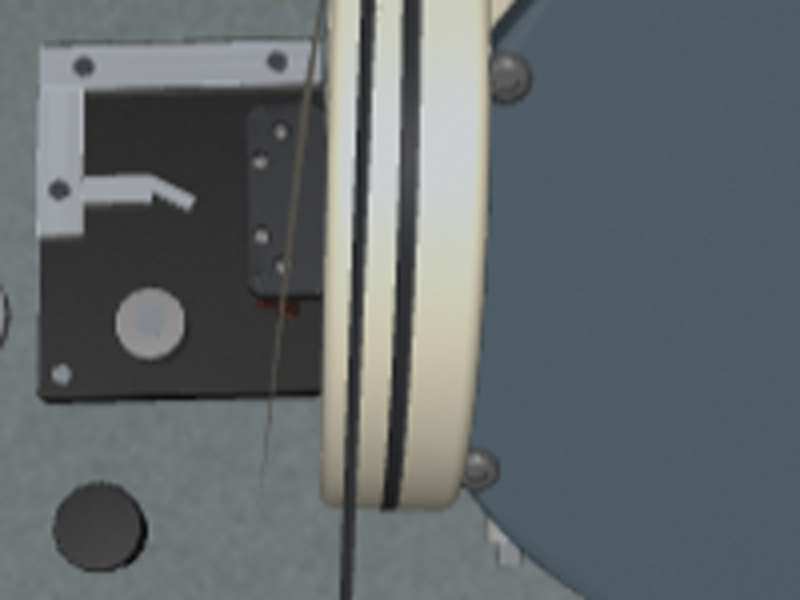

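```bash
python3 - <<'E'
from h import *
im=get_image("scene");im=cv2.convertScaleAbs(im,alpha=2.2,beta=10);crop("scene",195,150,295,240,8,"pics/c8.png",im[:, :])
E
```

```text
(no output)
```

View pics/c8.png

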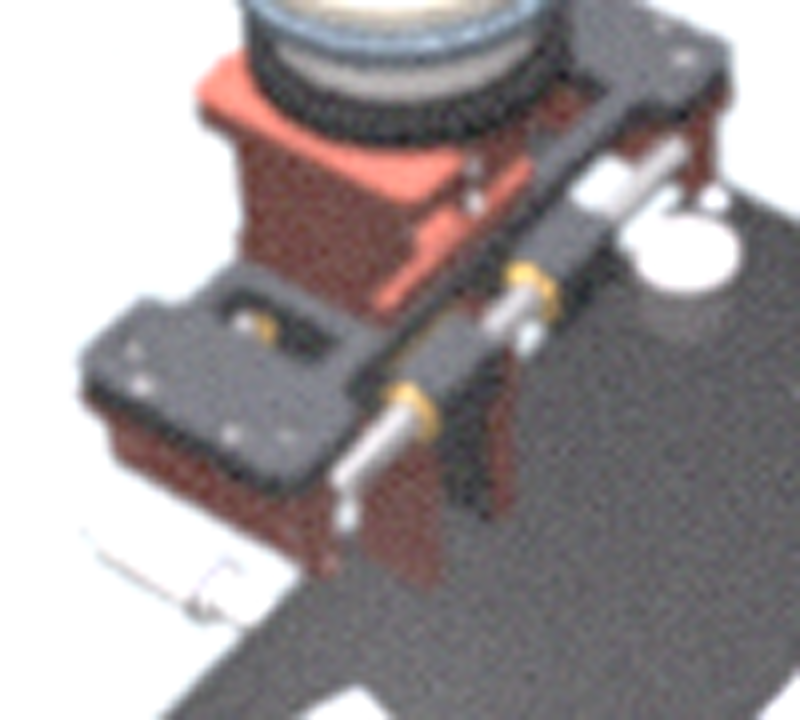

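```bash
python3 - <<'E'
from h import *
for uv in([249.4,223.7],[258.9,214.1]):
  for z in(45,55,65,75,85): print(uv,unproj([uv],z,"scene").round(1))
E
```

```text
[249.4, 223.7] [[457.2 -16.5  45. ]]
[249.4, 223.7] [[462.4 -22.9  55. ]]
[249.4, 223.7] [[467.5 -29.3  65. ]]
[249.4, 223.7] [[472.7 -35.7  75. ]]
[249.4, 223.7] [[477.9 -42.1  85. ]]
[258.9, 214.1] [[458.2  17.4  45. ]]
[258.9, 214.1] [[463.4  10.5  55. ]]
[258.9, 214.1] [[468.6   3.7  65. ]]
[258.9, 214.1] [[473.7  -3.2  75. ]]
[258.9, 214.1] [[478.9 -10.   85. ]]
```

```bash
python3 - <<'E'
from h import *
for n,L in(("bracket corner",((286.2,156),(257.2,166.8))),("screw",((195+685/8,150+58/8),(195+280/4,140+132/4)))):
  r=least_squares(lambda P:np.r_[proj(P,"scene")[0]-L[0],proj(P,"top")[0]-L[1]],[470,60,120]);print(n,r.x,r.fun)
E
```

```text
bracket corner [496.19615636  64.10772976 201.36919048] [ 0.44577098 -0.1453492   0.22798749  0.21784784]
screw [487.89635729  54.47434001 200.4390055 ] [-0.20092265  0.06128335 -0.1022948  -0.09777441]
```

Triangulation puts the real finger tips about 32 mm above the reported TCP: the tips are at z≈78 and the bracket top at z≈201, while `ee_pos` z is 45.6. That explains why nothing was touched. I'll lower here over bare plate and check carefully by picture and force.

Call:
move_arm(rows=[[0,0,-10,0,0.545],[0,0,-20,0,0.545],[0,0,-22,0,0.545],[0,0,-22,0,0.545]])

```text
t: 4.65
ee_pos: [462.7, -23.1, 23.2]
orientation: [0.013, 1.566, -0.018]
ft_force: [-1.0, 0.7, -1.0]
width: 20.0
```

```bash
python3 - <<'E'
from h import *
o=ctrl.get_obs();print(o["ee_pos"],o["ft_force"])
im=get_image("scene");im=cv2.convertScaleAbs(im,alpha=2.2,beta=10);crop("scene",195,160,295,250,8,"pics/c9.png",im[:, :])
E
```

```text
[462.7370518  -23.10455835  23.18048636] [-0.95589467  0.70729332 -0.95225218]
```

View pics/c9.png

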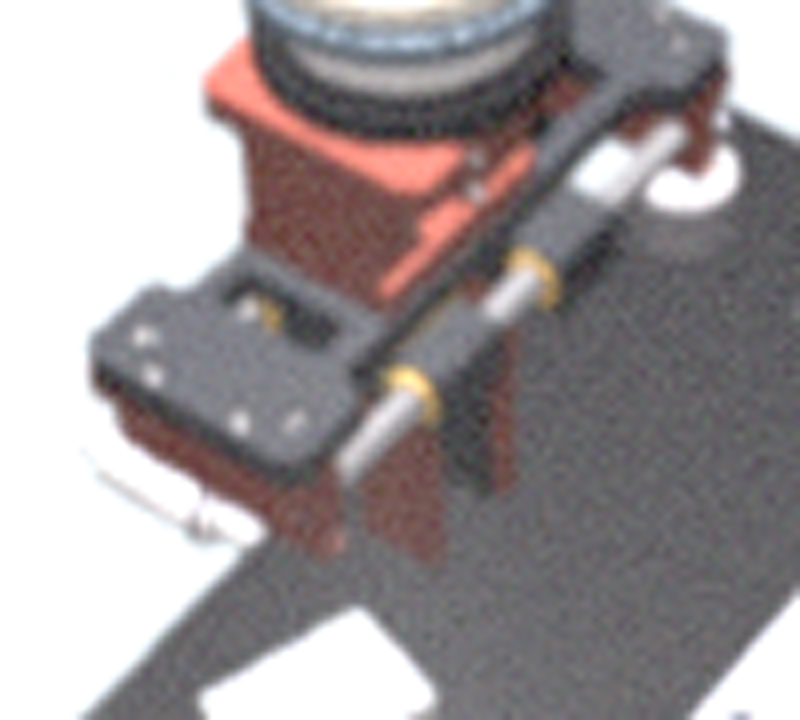

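Call:
move_arm(rows=[[0,0,-5,0,0.545],[0,0,-8,0,0.545],[0,0,-9,0,0.545],[0,0,-9,0,0.545]])

```text
t: 5.2
ee_pos: [463.0, -23.1, 14.4]
orientation: [0.013, 1.565, -0.018]
ft_force: [0.1, 0.2, -0.3]
width: 20.1
```

Call:
move_arm(rows=[[0,0,-1,0,0.545],[0,0,-2,0,0.545],[0,0,-2,0,0.545]])

```text
t: 5.58
ee_pos: [462.9, -23.1, 12.3]
orientation: [0.013, 1.565, -0.018]
ft_force: [-0.3, 0.4, 0.1]
width: 19.9
```

Call:
move_arm(rows=[[0,0,-1,0,0.545],[0,0,-2,0,0.545],[0,0,-2,0,0.545]])

```text
t: 5.95
ee_pos: [462.8, -23.1, 10.3]
orientation: [0.013, 1.565, -0.018]
ft_force: [0.1, -0.8, -0.6]
width: 20.1
```

```bash
python3 - <<'E'
from h import *
im=get_image("scene");im=cv2.convertScaleAbs(im,alpha=2.2,beta=10);crop("scene",215,180,290,250,10,"pics/c10.png",im[:, :])
E
```

```text
(no output)
```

View pics/c10.png

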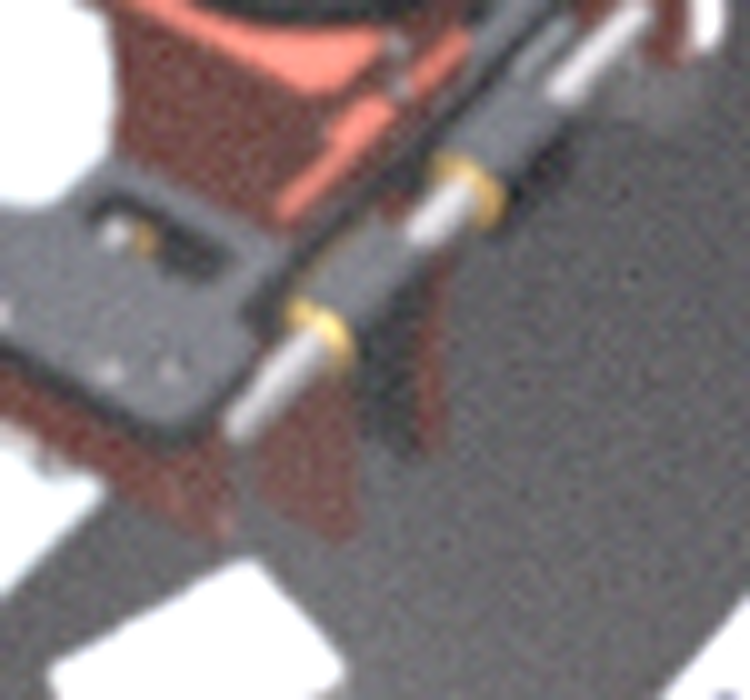

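```bash
python3 - <<'E'
from h import *
for z in(40,45,50,55): print(z,unproj([[250,233.5],[259,225]],z,"scene").round(1).tolist())
E
```

```text
40 [[471.7, -34.4, 40.0], [473.9, -4.4, 40.0]]
45 [[474.2, -37.5, 45.0], [476.4, -7.7, 45.0]]
50 [[476.6, -40.5, 50.0], [478.9, -10.9, 50.0]]
55 [[479.1, -43.6, 55.0], [481.3, -14.2, 55.0]]
```

Call:
move_arm(rows=[[0,0,-1,0,0.545],[0,0,-2,0,0.545],[0,0,-2,0,0.545]])

```text
t: 6.38
ee_pos: [462.8, -23.1, 8.2]
orientation: [0.013, 1.566, -0.018]
ft_force: [-0.1, 0.1, 0.5]
width: 19.8
```

Call:
move_arm(rows=[[0,0,-1,0,0.545],[0,0,-2,0,0.545],[0,0,-2,0,0.545]])

```text
t: 6.75
ee_pos: [463.0, -23.1, 7.6]
orientation: [0.013, 1.565, -0.018]
ft_force: [-5.9, 0.8, 22.8]
width: 20.1
```

Contact force of 22.8 N at `ee_pos` z 7.6, so the real tips are 32.4 mm higher than reported. I'll work at `ee_pos` z≈13, and start by setting up the push behind the block.

Call:
move_arm(rows=[[0,0,5,0,0.545],[-20,0,5,0,0.545],[-38,-10,5,0,0.545],[-39,-35,5,0,0.545],[-39,-60,5,0,0.545],[-39,-68,5,0,0.545],[-34,-68,5,0,0.545],[-29,-68,5,0,0.545],[-24,-68,5,0,0.545],[-19,-68,5,0,0.545],[-15,-68,5,0,0.545],[-11,-68,5,0,0.545]])

```text
t: 8.25
ee_pos: [452.1, -90.9, 12.6]
orientation: [0.013, 1.565, -0.017]
ft_force: [-2.0, -0.2, 0.7]
width: 20.1
```

Call:
move_arm(rows=[[4,0,0,0,0.545],[8,0,0,0,0.545],[12,0,0,0,0.545],[16,0,0,0,0.545],[16,0,0,0,0.545]])

```text
t: 8.88
ee_pos: [469.1, -91.1, 12.6]
orientation: [0.013, 1.564, -0.018]
ft_force: [-0.2, -0.0, -0.8]
width: 19.6
```

```bash
python3 - <<'E'
from h import *
o=ctrl.get_obs();print(o["ee_pos"],o["ft_force"])
im=get_image("scene");im=cv2.convertScaleAbs(im,alpha=1.5,beta=10);crop("scene",195,180,285,280,8,"pics/c11.png",im)
E
```

```text
[469.07074857 -91.05228372  12.6391203 ] [-0.22212647 -0.04623096 -0.80853889]
```

View pics/c11.png

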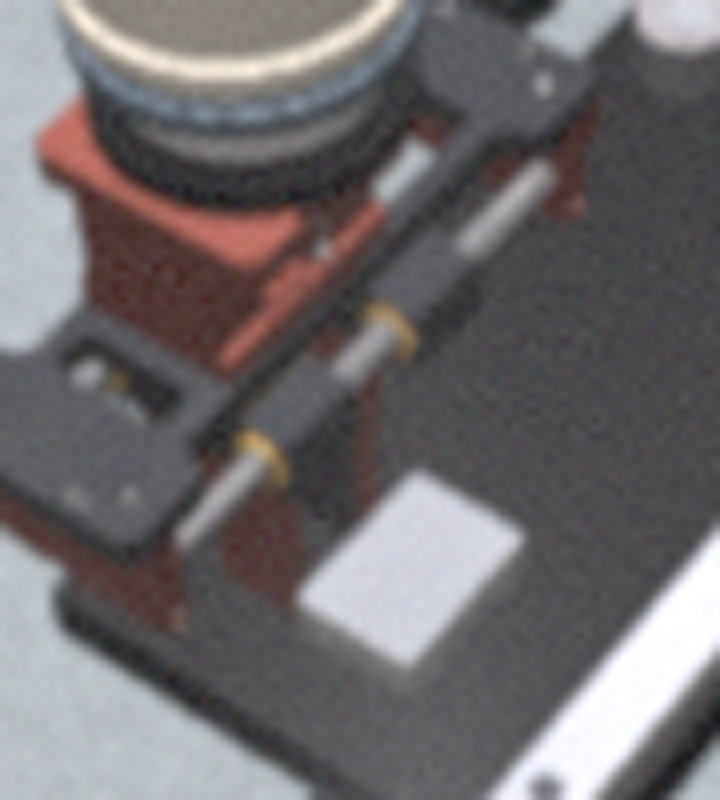

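The block has squared up against both fingers, with its top corners at crop (300,595), (425,470), (522,538) and (408,665).

```bash
cat >> h.py <<'E'
S0=[502.7,13.3,-.017]
def blk(C,k,x0,y0,n="scene",s=S0):
    # C: top corners, fit block x,y,th
    px=(np.array(C,float)+.5)/k-.5+[x0,y0]
    w=unproj(px,55,n); c=w.mean(0)
    cs,sn=np.cos(s[2]),np.sin(s[2]); d=c[:2]-s[:2]
    # order: (-x,-y),(-x,+y),(+x,+y),(+x,-y)
    a=w[1]-w[0]+w[2]-w[3]; th=np.arctan2(-a[0],a[1])-s[2]
    print("stage xy",(cs*d[0]+sn*d[1]).round(1),(-sn*d[0]+cs*d[1]).round(1),"th",th.round(3),"world",c.round(1),np.linalg.norm(np.diff(np.r_[w,w[:1]],axis=0),axis=1).round(1))
E
python3 -c "
from h import *
blk([(300,595),(425,470),(522,538),(408,665)],8,195,180)"
```

```text
stage xy -2.4 -96.3 th -0.014 world [498.7 -83.   55. ] [50.1 33.7 48.1 35.3]
```

Call:
move_arm(rows=[[-4,0,0,0,0.545],[-4,4,0,0,0.545],[-4,7,0,0,0.545],[0,7,0,0,0.545],[5,7,0,0,0.545],[10,7,0,0,0.545],[15,7,0,0,0.545],[20,7,0,0,0.545],[25,7,0,0,0.545],[30,7,0,0,0.545],[34,7,0,0,0.545],[36,7,0,0,0.545]])

```text
t: 10.42
ee_pos: [505.1, -84.1, 12.6]
orientation: [0.013, 1.564, -0.018]
ft_force: [-2.0, 0.7, 2.3]
width: 19.5
```

Call:
move_arm(rows=[[1,0,0,0,0.545],[2,0,0,0,0.545],[2,0,0,0,0.545]])

```text
t: 10.8
ee_pos: [507.2, -84.1, 12.6]
orientation: [0.013, 1.564, -0.018]
ft_force: [-1.1, 0.8, -0.1]
width: 20.2
```

Call:
move_arm(rows=[[1,0,0,0,0.545],[2,0,0,0,0.545],[2,0,0,0,0.545]])

```text
t: 11.18
ee_pos: [507.2, -83.9, 12.5]
orientation: [0.013, 1.568, -0.017]
ft_force: [-7.0, -1.1, 5.5]
width: 19.9
```

Call:
move_arm(rows=[[2,0,0,0,0.545],[4,0,0,0,0.545],[4,0,0,0,0.545]])

```text
t: 11.55
ee_pos: [506.9, -83.6, 12.0]
orientation: [0.013, 1.576, -0.016]
ft_force: [-12.2, -1.9, 9.7]
width: 20.0
```

```bash
python3 - <<'E'
from h import *
o=ctrl.get_obs();print(o["ee_pos"],o["ft_force"])
im=get_image("scene");im=cv2.convertScaleAbs(im,alpha=1.3,beta=10);crop("scene",225,200,300,275,10,"pics/c12.png",im)
E
```

```text
[506.87248316 -83.62090723  11.96730009] [-12.21719827  -1.86060436   9.70189163]
```

View pics/c12.png

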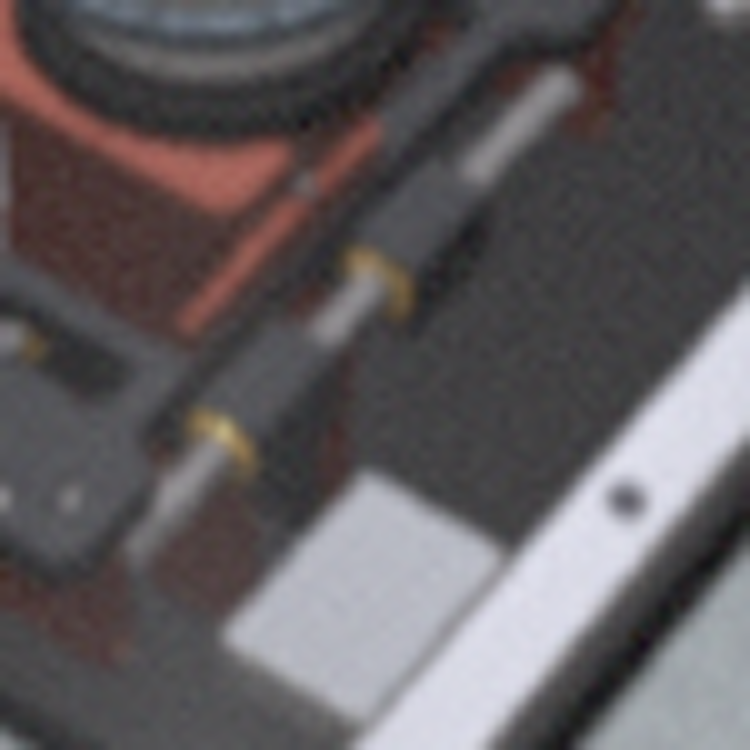

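```bash
python3 -c "
from h import *
blk([(222,635),(370,470),(505,553),(362,722)],10,225,200)
print(st2w((35,-140,0),S0))"
```

```text
stage xy 34.7 -96.1 th 0.007 world [535.7 -83.4  55. ] [50.1 34.5 49.5 34.9]
[[ 535.31505726 -127.27474183    0.        ]]
```

Call:
move_arm(rows=[[-3,0,0,0,0.545],[-8,0,0,0,0.545],[-8,0,30,0,0.545],[-8,0,50,-0.18,0.68],[-8,0,50,-0.36,0.68],[-8,-10,50,-0.54,0.68],[-4,-20,50,-0.72,0.68],[0,-30,50,-0.9,0.68],[10,-40,50,-1.08,0.68],[20,-45,50,-1.26,0.68],[25,-46,50,-1.44,0.68],[28,-46,50,-1.57,0.68]])

```text
t: 13.1
ee_pos: [535.7, -129.9, 62.1]
orientation: [1.229, 1.202, -1.225]
ft_force: [0.7, -0.1, -0.7]
width: 14.2
```

Call:
move_arm(rows=[[0,0,0,0,0.68],[0,0,0,0,0.68]])

```text
t: 13.35
ee_pos: [535.8, -129.9, 62.1]
orientation: [1.228, 1.203, -1.222]
ft_force: [-0.7, -0.1, -0.0]
width: 14.1
```

```bash
python3 - <<'E'
from h import *
from scipy.spatial.transform import Rotation as R
o=ctrl.get_obs();M=R.from_rotvec(o["orientation"]).as_matrix();print(o["t"],o["ee_pos"],o["width"],o["qpos"],"jaw",np.arctan2(M[1,1],M[0,1]),M[:,0])
im=get_image("top");crop("top",255,130,395,250,5,"pics/c13.png",im)
im=get_image("scene");im=cv2.convertScaleAbs(im,alpha=1.3,beta=10);crop("scene",215,200,300,285,9,"pics/c14.png",im)
E
```

```text
13.35 [ 535.84599589 -129.89448258   62.12524806] 14.086055818011735 [-0.26205291  0.49992398  1.8722223   0.00611733  0.77067982 -0.24574995] jaw -0.020694011838395344 [-7.82995327e-05  4.43307503e-03 -9.99990171e-01]
```

View pics/c13.png

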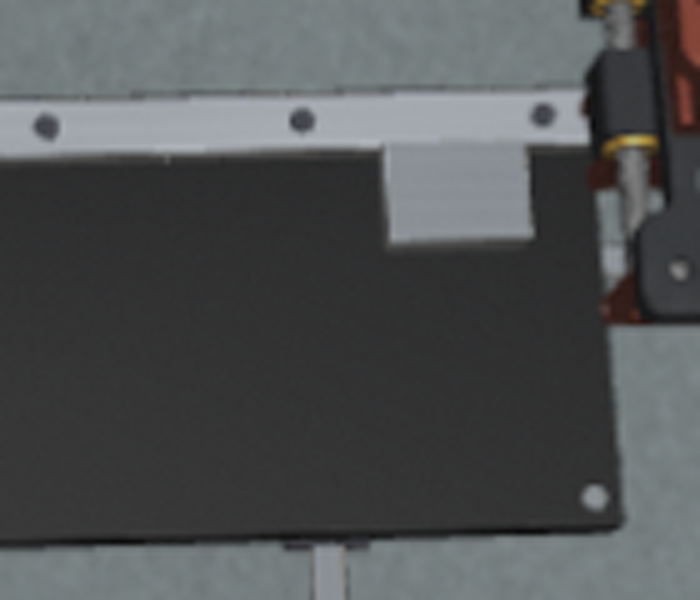

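View pics/c14.png

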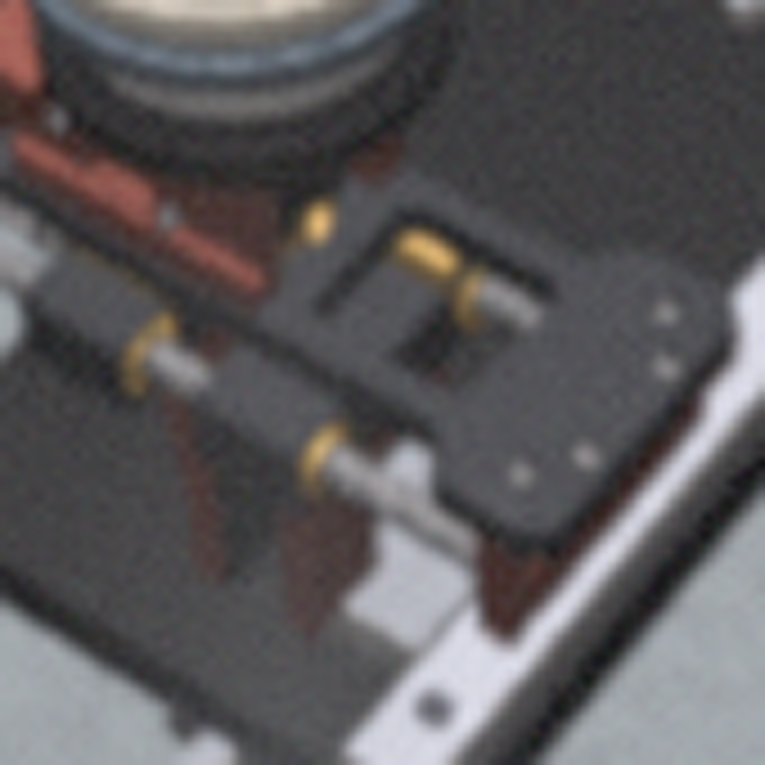

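The top view (c13) shows the block square against the rail, at crop (383–533, 147–240). I'll descend behind its −y face and start pushing along the rail.

Call:
move_arm(rows=[[0,0,-20,0,0.68],[0,0,-40,0,0.68],[0,0,-49,0,0.68],[0,0,-49,0,0.68],[0,4,-49,0,0.68],[0,8,-49,0,0.68],[0,12,-49,0,0.68],[0.3,17,-49,0,0.68],[0.5,22,-49,0,0.68],[0.6,27,-49,0,0.68],[0.8,32,-49,0,0.68],[0.8,32,-49,0,0.68]])

```text
t: 14.95
ee_pos: [536.3, -97.1, 13.0]
orientation: [1.228, 1.203, -1.223]
ft_force: [-0.0, 0.7, 0.1]
width: 14.0
```

```bash
python3 - <<'E'
from h import *
im=get_image("scene");im=cv2.convertScaleAbs(im,alpha=1.3,beta=10);crop("scene",215,185,305,275,8,"pics/c15.png",im)
crop("top",225,130,395,250,4,"pics/c16.png")
E
```

```text
(no output)
```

View pics/c15.png

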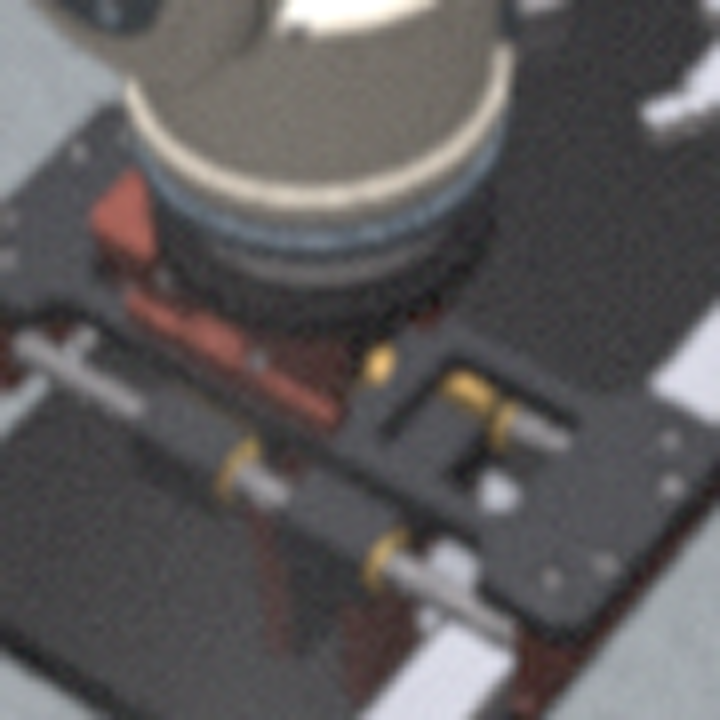

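View pics/c16.png

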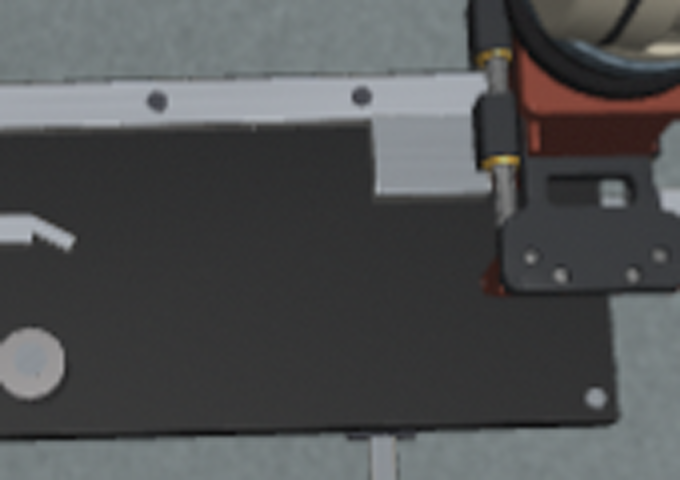

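Call:
move_arm(rows=[[0.2,6,0,0,0.68],[0.4,12,0,0,0.68],[0.6,18,0,0,0.68],[0.8,24,0,0,0.68],[1.0,30,0,0,0.68],[1.2,36,0,0,0.68],[1.4,42,0,0,0.68],[1.6,48,0,0,0.68],[1.8,54,0,0,0.68],[2.0,60,0,0,0.68],[2.2,66,0,0,0.68],[2.4,72,0,0,0.68]])

```text
t: 16.55
ee_pos: [538.7, -24.9, 12.8]
orientation: [1.228, 1.203, -1.223]
ft_force: [-0.9, -1.7, -1.7]
width: 14.3
```

```bash
python3 - <<'E'
from h import *
crop("top",195,130,345,250,5,"pics/c17.png")
E
```

```text
(no output)
```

View pics/c17.png

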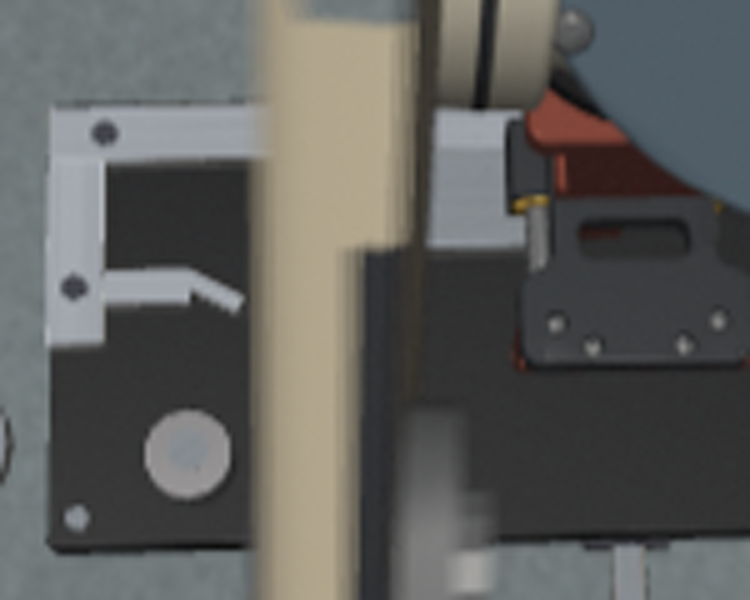

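Call:
move_arm(rows=[[0.1,6,0,0,0.68],[0.2,12,0,0,0.68],[0.4,18,0,0,0.68],[0.5,24,0,0,0.68],[0.6,30,0,0,0.68],[0.8,36,0,0,0.68],[0.9,42,0,0,0.68],[1.0,48,0,0,0.68],[1.1,54,0,0,0.68],[1.2,60,0,0,0.68],[1.4,66,0,0,0.68],[1.5,72,0,0,0.68]])

```text
t: 18.1
ee_pos: [540.2, 48.0, 12.9]
orientation: [1.228, 1.204, -1.223]
ft_force: [-2.1, -3.4, 1.9]
width: 14.1
```

```bash
python3 - <<'E'
from h import *
crop("top",195,130,345,250,5,"pics/c18.png")
im=get_image("scene");im=cv2.convertScaleAbs(im,alpha=1.3,beta=10);crop("scene",265,165,355,250,8,"pics/c19.png",im)
E
```

```text
(no output)
```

View pics/c18.png

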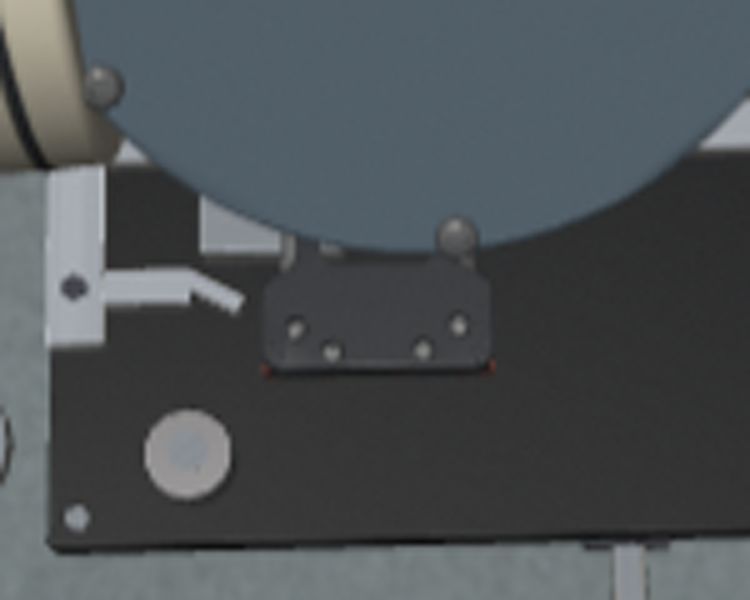

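View pics/c19.png

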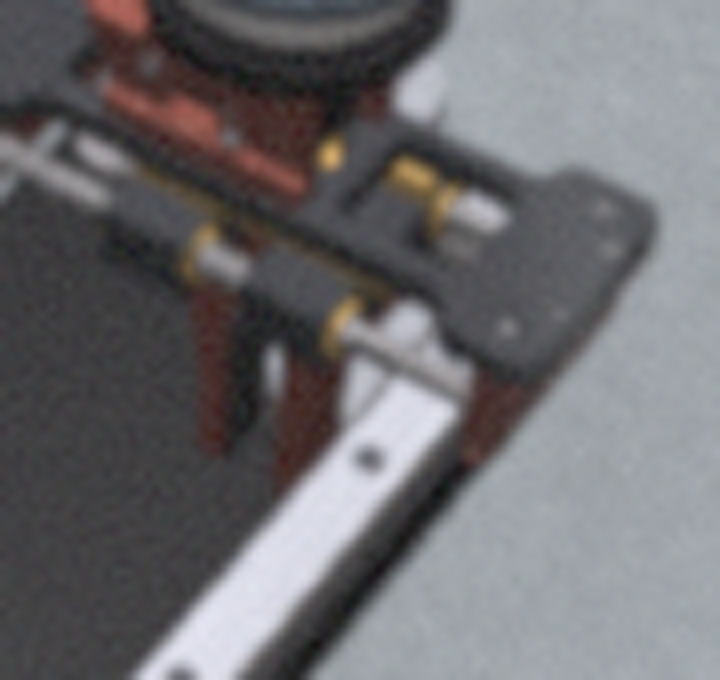

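```bash
python3 - <<'E'
from h import *
s=S0;c,k=np.cos(s[2]),np.sin(s[2])
w=unproj((np.array([[200,252],[282,254]])+.5)/5-.5+[195,130],55,"top");d=w[:,:2]-s[:2]
print(np.c_[c*d[:,0]+k*d[:,1],-k*d[:,0]+c*d[:,1]])
E
```

```text
[[19.40859845 96.2740312 ]
 [17.99428629 68.07677751]]
```

```bash
python3 - <<'E'
from h import *
im=cv2.cvtColor(get_image("top"),cv2.COLOR_BGR2GRAY).astype(float)
s=S0;c,k=np.cos(s[2]),np.sin(s[2]);P=[]
for u in range(237,250):
    col=im[174:188,u];g=np.diff(col);g=np.where(g<0,-g,0);i=g.argmax();w=g[max(0,i-2):i+3];j=np.arange(max(0,i-2),max(0,i-2)+len(w));v=174.5+(w*j).sum()/w.sum();P.append((u,v))
w=unproj(P,55,"top");d=w[:,:2]-s[:2];q=np.c_[c*d[:,0]+k*d[:,1],-k*d[:,0]+c*d[:,1]];print(q.round(1).tolist(),np.polyfit(q[:,1],q[:,0],1))
E
```

```text
[[18.6, 92.1], [19.0, 90.4], [19.0, 88.7], [18.5, 87.0], [18.5, 85.3], [18.4, 83.5], [18.4, 81.8], [18.4, 80.1], [18.4, 78.4], [18.1, 76.7], [18.1, 75.0], [18.1, 73.2], [18.1, 71.5]] [ 0.03999446 15.16633162]
```

At 34 mm short, the block is against the rail. The edge fit puts its −x face at x≈18.4 with a tilt of about 0.04 rad, which is inside the limits. Next I'll push home and feel for the end stop.

Call:
move_arm(rows=[[0.1,4,0,0,0.68],[0.2,8,0,0,0.68],[0.3,12,0,0,0.68],[0.4,16,0,0,0.68],[0.5,20,0,0,0.68],[0.6,24,0,0,0.68],[0.7,28,0,0,0.68],[0.7,30,0,0,0.68]])

```text
t: 19.25
ee_pos: [541.0, 78.6, 12.8]
orientation: [1.229, 1.204, -1.222]
ft_force: [-2.6, -4.6, 2.2]
width: 13.9
```

Call:
move_arm(rows=[[0,1,0,0,0.68],[0,2,0,0,0.68],[0,2,0,0,0.68]])

```text
t: 19.62
ee_pos: [541.0, 80.8, 12.8]
orientation: [1.229, 1.204, -1.222]
ft_force: [-2.1, -2.5, 2.0]
width: 14.0
```

Call:
move_arm(rows=[[0,1,0,0,0.68],[0,2,0,0,0.68],[0,2,0,0,0.68]])

```text
t: 20.0
ee_pos: [541.1, 81.6, 12.8]
orientation: [1.227, 1.203, -1.223]
ft_force: [-1.7, -9.9, 1.9]
width: 13.9
```

Call:
move_arm(rows=[[0,2,0,0,0.68],[0,4,0,0,0.68],[0,4,0,0,0.68]])

```text
t: 20.38
ee_pos: [541.0, 81.7, 12.8]
orientation: [1.222, 1.201, -1.224]
ft_force: [-0.8, -28.2, 5.0]
width: 13.9
```

```bash
python3 - <<'E'
from h import *
crop("top",195,140,295,215,8,"pics/c20.png")
E
```

```text
(no output)
```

View pics/c20.png

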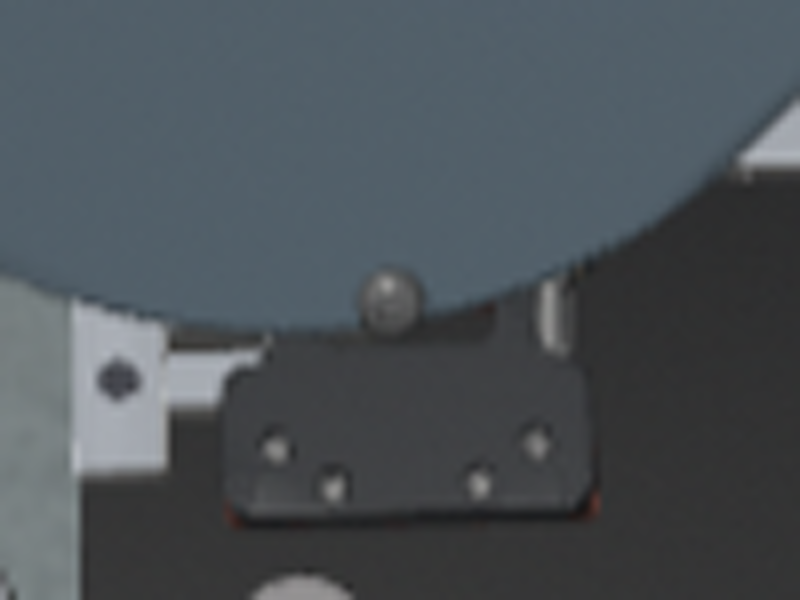

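A firm stop at 28 N, where the end stop was expected. I'll back off, lift and inspect.

Call:
move_arm(rows=[[0,-2,0,0,0.68],[0,-10,0,0,0.68],[0,-22,5,0,0.68],[0,-30,30,0,0.68],[0,-40,60,0,0.68],[-20,-80,90,0,0.68],[-40,-130,110,0,0.68],[-60,-185,110,0,0.68],[-60,-230,110,0,0.68],[-60,-260,110,0,0.68],[-60,-260,110,0,0.68]])

```text
t: 21.8
ee_pos: [481.8, -180.6, 123.6]
orientation: [1.225, 1.197, -1.225]
ft_force: [0.5, 0.0, 0.1]
width: 13.9
```

```bash
python3 - <<'E'
from h import *
im=get_image("top");cv2.imwrite("pics/topE.png",im);crop("top",195,140,275,240,7,"pics/c21.png",im)
im=get_image("scene");cv2.imwrite("pics/sceneE.png",im);im=cv2.convertScaleAbs(im,alpha=1.3,beta=10);crop("scene",280,165,350,225,10,"pics/c22.png",im)
E
```

```text
(no output)
```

View pics/c21.png

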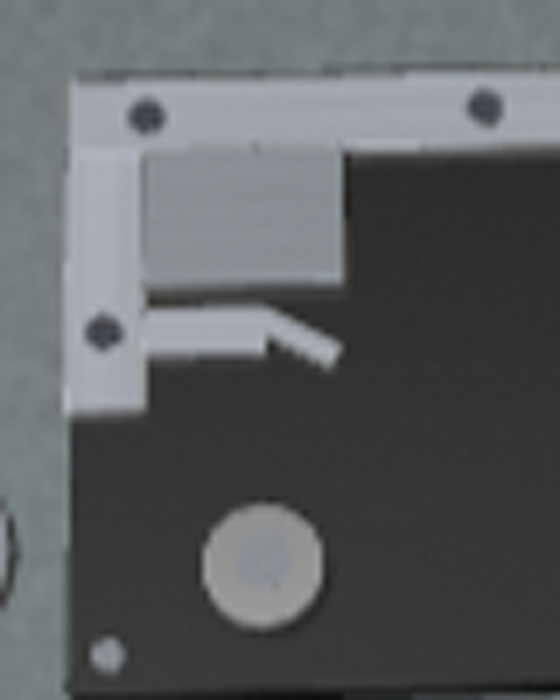

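View pics/c22.png

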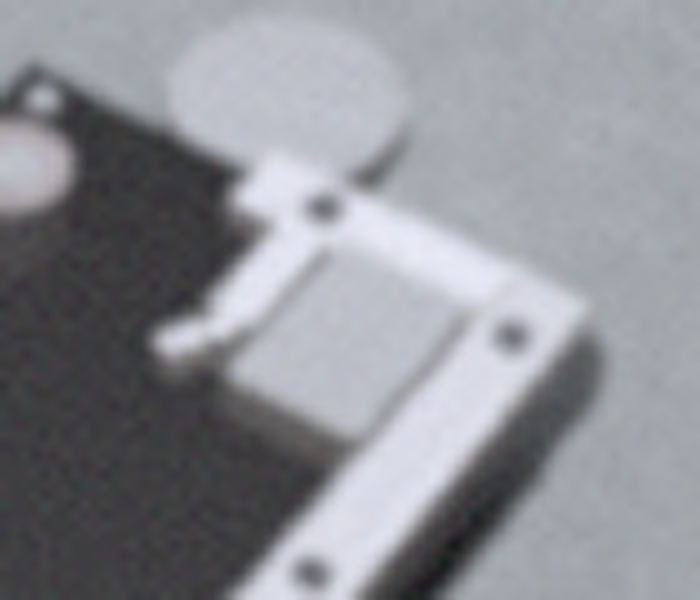

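```bash
cat > edge.py <<'E'
from h import *
import sys
im=cv2.cvtColor(cv2.imread(sys.argv[1]),cv2.COLOR_BGR2GRAY).astype(float)
s=S0
def st(P,z=55):
    c,k=np.cos(s[2]),np.sin(s[2]);w=unproj(P,z,"top");d=w[:,:2]-s[:2];return np.c_[c*d[:,0]+k*d[:,1],-k*d[:,0]+c*d[:,1]]
def sub(line,a):
    g=np.abs(np.diff(line));i=g.argmax();l=max(0,i-2);w=g[l:i+3];return a+.5+(w*np.arange(l,l+len(w))).sum()/w.sum()
P=[(u,sub(im[176:184,u],176)) for u in range(218,242)];q=st(P);print("-x edge",np.median(q[:,0]),np.polyfit(q[:,1],q[:,0],1)[0])
P=[(sub(im[v,238:250],238),v) for v in range(164,178)];q=st(P);print("-y edge",np.median(q[:,1]),np.polyfit(q[:,0],q[:,1],1)[0])
# stage refs at z=50: rail inner edge right of block, end stop -x end region inner edge
P=[(u,sub(im[155:168,u],155)) for u in range(250,340)] if len(sys.argv)<3 else [(u,sub(im[155:168,u],155)) for u in range(250,300)]
q=st(P,50);print("rail in",np.median(q[:,0]),np.polyfit(q[:,1],q[:,0],1)[0])
P=[(sub(im[v,208:224],208),v) for v in range(192,197)];q=st(P,50);print("stop in",np.median(q[:,1]))
E
python3 edge.py pics/topE.png x; python3 edge.py pics/top0.png | tail -2
python3 -c "
from h import *
blk([(225,360),(335,247),(478,310),(360,443)],10,280,165)"
```

```text
-x edge 18.831071503006783 -0.008815250725768744
-y edge 80.74300432901937 0.015986001528780398
rail in 54.422399934852564 0.007960261044915732
stop in 129.89875813195883
rail in 54.49187886060665 0.0009070996427993845
stop in 129.92261845736985
stage xy 34.8 105.9 th -0.023 world [539.3 118.6  55. ] [43.9 36.8 49.5 37.8]
```

```bash
python3 - <<'E'
from h import *
a=cv2.imread("pics/top0.png");b=cv2.imread("pics/topE.png")
for n,(x0,y0,x1,y1) in dict(puck=(218,206,248,236),disc=(160,198,202,240),loupe=(204,256,236,288)).items():
    r=cv2.phaseCorrelate(np.float32(cv2.cvtColor(a[y0:y1,x0:x1],6)),np.float32(cv2.cvtColor(b[y0:y1,x0:x1],6)));print(n,r, cv2.absdiff(a[y0:y1,x0:x1],b[y0:y1,x0:x1]).mean())
print(ctrl.get_obs()["t"]);ctrl.close_job()
E
```

```text
puck ((-0.026709969408832634, 0.02216698443657883), 1.0041743048032126) 3.5633333333333335
disc ((0.48635090399377034, 0.5370961256782927), 1.0056753060258465) 5.802910052910053
loupe ((0.005380267438036768, 0.004053188841114164), 1.0046078836312518) 4.330078125
21.9
the job is handed in; nothing more can be done
```

I pushed the block square and flush against the rail with two fingertips on its long side. I then turned the hand 90° and slid the block along the rail into the pocket until it met the end stop (28 N, no further travel). The hand was withdrawn and the job handed in at t = 21.9 s. No verdict is reported, so the points below are my own checks.

- **Final position:** the top camera puts the block's −x edge 35.6 mm from the rail face (36 mm is flush) and its −y edge 49.2 mm from the end stop (50 mm is flush). That is within about 1 mm of home, and square within about 0.02 rad.
- **Scene camera disagrees slightly:** it reads the block at x ≈ 34.8 and y ≈ 105.9 mm, tilted −0.023 rad. In x that is 2.2 mm short of home. It also read about 2 mm low in x when the block was pressed against the rail, so I trusted the top camera.
- **On the way:** about 34 mm short of home, the block was within about 1 mm of the rail but tilted about 0.04 rad, inside the 0.07 limit.
- **Bystanders:** the puck, disc and loupe show no real shift between the first and last pictures. The largest reading was about 0.7 pixel, for the disc.
- **Finger height:** the real fingertips were about 32 mm above the reported tool position. My first push passed over the block without touching it. I then measured the offset by touching the plate (23 N) and worked with it from there.

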